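Hang the hair pick on the mirror clamp's curled hook

TASK

Take the wooden hair pick with the hole through its handle out of the wooden holder and hang it by that hole on the curled steel hook beside the mirror: thread it over the free tip, lead it round the whole bend and leave it hanging upright and still on the straight arm of the hook, released. The hook slides on its post and may stand at any height, so find its height by feel or by eye; be gentle with the clamp (never more than 25 N) and leave the comb and the other toiletries where they are.

Things in the scene. Friction and masses are not known exactly. Their poses are not given: they have to be found in the camera images.
- clamp: Fixed grey plastic clamp on a low dark wooden riser (80 x 260 mm, top 40 mm up). Origin on the table under the axis of its upright grey post (12 mm diameter, top 222 mm up). Clamp axes in mm: the post stands at (0, 0); a round mirror of 116 mm diameter at (35, -140), top 213 mm up. A hook of 6 mm round steel wire sticks out of a sliding grey collar on the post, level, like a J laid flat.
- straight_mid (a point): The middle of the hook's straight arm in plan: clamp point (-52.5, 0) mm, axes as the clamp's. The arm runs level from the post (0, 0) along the clamp's -x to (-105, 0). HEIGHT NOT REPORTED: the wire's centre is anywhere from 137 to 189 mm above the table (this point shows 163 always), so feel or look for it. The collar holds against about 10 N up or down and slides if pushed harder.
- bend_centre (a point): Centre of the hook's bend in plan, clamp point (-105, 40) mm, axes as the clamp's; always shown 163 mm up, not the hook's true height. From the arm's end (-105, 0) the wire's centre line bends through 130 degrees at radius 40 mm: points (-105 - 40 sin p, 40 - 40 cos p) in clamp axes, p from 0 at the arm to 130 degrees at the tip. The bend lies in one level plane with the arm.
- bend_mid (a point): The middle of the hook's bend in plan (p = 65 degrees), clamp point (-141.3, 23.1) mm; always shown 163 mm up, not the hook's true height.
- hook_tip (a point): The hook's free rounded tip in plan (p = 130 degrees), clamp point (-135.6, 65.7) mm; always shown 163 mm up, not the hook's true height. From the tip inwards the wire sets off along (-0.64, -0.77) in clamp axes.
- pick_hole (a point): Centre of the round hole through the hair pick's handle: 13 mm diameter, straight through the 10 mm thickness along the pick's x axis. Axes as the pick: x through its thickness, y across its width, z up to the handle's top. The hole lies 85 mm above the tooth ends and 45 mm below the top of the handle, in the middle of the width.
- pick_centre (a point): Centre of the hair pick: a flat wooden piece 10 mm thick (x), 46 mm wide (y), 130 mm high (z), about 45 g; teeth in the lower 65 mm, handle with the hole above. It stands upright in one of the holder's two slots, teeth down, with 2 mm play each side in thickness; the centre is 65 mm above the tooth ends.
- holder: Fixed dark wooden block 60 x 160 mm, 46 mm high, origin under its centre; two slots 14 x 48 mm, 40 mm deep, at y = -37 and +37 mm in its axes, running along its y. One holds the pick, the other the comb.
- comb: A plain wooden comb without a hole, 10 x 46 x 95 mm, standing in the holder's other slot; origin at its lower end. Leave it there.
- lotion_pot: White ceramic lotion pot with lid, 62 mm diameter, 50 mm high; origin under its centre. Bystander.
- pin_box: Flat steel bobby pin box 64 x 44 x 19 mm; origin under its centre. Bystander.
- glasses_case: Plastic sunglasses case 160 x 64 x 40 mm; origin under its centre. Bystander.
- oil_bottle: Brown hair oil bottle, 44 mm diameter, 125 mm high; origin under its centre. Bystander.
- hairbrush: Hairbrush about 200 mm long, lying. Bystander.
- balm_tin: Round metal tin, 52 mm diameter, 22 mm high; origin under its centre. Bystander.
There are look-alikes about, which are no part of the job. Leave any blue or turquoise look-alike of the part that bears pick_hole alone.

How it is judged:
On the way, in this order (a step that is already met when the one before it is completed fails the run):
1. the pick is lifted clear of the holder (height (world z) of pick_hole above 0.135 m and contact force between pick and holder below 0.01 N), for 0.05 s.
2. the pick's hole is round the middle of the hook's bend (horizontal distance between pick_hole and bend_mid below 0.015 m and height (world z) of pick_hole between 0.128 and 0.2 m), for 0.05 s.
At the end, for the whole second after the job is handed in: The pick hangs by its hole on the straight arm of the hook (hole centre within 10 mm sideways of the arm's line, 15 to 107 mm from the post's axis, 125 to 200 mm above the table), its weight on the hook, upright within 0.3 rad, slower than 30 mm/s, released (x of pick_hole in the frame of clamp between -0.107 and -0.015 m and y of pick_hole in the frame of clamp between -0.01 and 0.01 m and height (world z) of pick_hole between 0.125 and 0.2 m and contact force between pick and clamp above 0.1 N and angle between pick_hole's own z axis and vertical below 0.3 rad and linear speed of pick below 0.03 m/s); the robot touches nothing.
It fails at once if the clamp, hook or mirror is pushed with more than 25 N (contact force between clamp and anything else above 25 N).
It fails at once if the comb is pulled from or pushed about in its slot (distance of comb from where it was at the start of the episode above 0.02 m).
It fails at once if a bystander is pushed 30 mm or more (distance of any of lotion_pot, pin_box, glasses_case, oil_bottle, hairbrush, balm_tin from where it was at the start of the episode above 0.03 m).
It also fails if it takes over 72 s, if anything falls off the work surface, if the arm or the gripper's body presses on something with over 40 N, if the wrist force passes 120 N, or if a joint passes its speed limit or range.

ROBOT

A 7-joint arm with a two-finger parallel gripper is mounted at the origin on the work surface. World frame = base frame: x ahead of the robot, y to its left, z up, the work surface at z = 0. Lengths are in m, angles in rad, forces in N, time in s.
With the tool pointing down it reaches from about 0.4 to 0.85 m from the base axis. Payload 10.4 kg.
Tool frame: the origin (TCP) lies midway between the tips of the shut fingers; the grasp point (between the pads) lies 19 mm behind it; z points along the fingers, x is the direction in which the jaws open and shut, and the axes are right-handed (so a half turn about z gives the same grasp; the last joint's range is limited). The gripper opens to 85 mm and grips with 20 to 120 N. Pads are 22 mm wide; open, the fingers measure 114 mm over their backs; the gripper's body (76 mm by 85 mm) begins 54 mm behind the grasp point. The pads swing forward as they close: fully open they stand 13 mm farther back than shut.
Start: joints at [-1.187, 0.332, -0.065, 1.46, 0.022, 1.35, -0.088], TCP at [0.247, 0.574, 0.231] pointing down, gripper open.
Joint ranges: [-2.6, 2.6], [-0.5, 2.12], [-1.47, 1.34], [0.16, 2.42], [-1.27, 4.41], [0.06, 2.06], [-2.6, 2.6]. Speed limits (rad/s): [2.22, 2.22, 2.79, 2.79, 3.14, 3.14, 3.14].

INTERFACE

Orientations are given as a unit quaternion [x, y, z, w].
In Python, from workcell import monitor, eyes, ticket, models gives the robot as it stands.
- The arm moves only by the tool servo_tool, never from a script. Its argument "motion" is a list of rows, each a list of 7 numbers: the opening, from 0 (shut) to 1 (fully open), then the shift along the tool's x, y, z in m, then the turn, a rotation vector about the tool's x, y, z in degrees. In form: [[fingers, tx, ty, tz, rx, ry, rz], ...]. A call has 1 to 20 rows; each row is the pose to reach, as a shift and turn from the pose commanded when the call began, along the tool's axes at that moment; what a row does not reach only later rows make up. A row lasts 1/8 s, in which the tool goes at most 62.5 mm and 10.7 degrees, less where a joint would pass 70% of its speed; a pose out of reach is approached as far as the arm can. A call with a gripper value outside its range is refused whole. The fingers move at their own pace and stop on an object; "grip_force" is the grip in N (left out, the last holds). Time passes only in rows, so rows that repeat a pose let the fingers close. It gives the time, the measured TCP pose, the force and the opening at its end, in the units of the state.
- monitor.get_obs(): the state, without advancing time (a new reading comes with each control period).
- eyes.camera(name): name is "side" or "top"; returns (picture, depth): 400x640x3 uint8, blue, green, red; 400x640 float32, m along the optical axis (not along the pixel's ray), 0 where there is no reading.
- eyes.camera_info(name): a dict with "intrinsics" (3x3 intrinsics, pixels), "extrinsics" (4x4, takes a point from world to camera coordinates). Camera axes: x right, y down, z forward; pixel columns grow to the right and rows downward; lengths in m; the calibration is good to about 2 mm. A picture is of the moment at which its call begins. camera_info takes no time and is no camera call.
- ticket.hand_in(): hands the job in, once; it reports no verdict.
Trained networks look in the newest picture that a camera, given by its name, has taken for a name from the list of things; names that differ only in an ending like _2 or _b are one class to them, and where a whole thing is asked for, a point or a joint stands for the part that bears it (a point fixed in the world has none). Each returns a list of dicts, best first, with "confidence" (0 to 1); they miss things now and then, are a little off and sometimes report something else, mostly with a low value. They report only what shows in the picture. A call takes as long as a camera call. They do not tell look-alikes from the thing itself.
- models.boxes_of(camera, thing): "point" ([x, y, z] in m, in the coordinates of the camera as it stood for that picture, good to about 4 mm: the middle of the surface that is visible of it).
The state is a dict: "clock": time; "joint_pos": joint angles; "joint_velocities": joint speeds; "tau": joint torques, N m; "position": TCP position; "ee_rot": TCP orientation; "ft_force": force on the tool from outside, world axes, zero at the start; "torque": the same for the moment, N m; "grip_width": opening from 0.0 (shut) to 1.0 (fully open).
Only numpy, scipy, OpenCV 4.12 (cv2) and the standard library are available. Lean on these libraries where they do the work, as an engineer would, in place of code of your own. Each camera call takes 0.05 s, during which the arm holds its last target. There are 200 camera calls.

## Working session

There is one attempt and no reset: what is moved stays moved. The work goes in short steps, Python scripts to look and compute and a tool call to move; the robot and the scene stay as the last step left them, time stands still between calls to the robot, and variables do not carry over. Pictures are saved under pics/ and viewed, about 8 in all and at most 12, crops included, and the job is handed in when it is done.

Besides the shell and the picture viewer there is one more tool, called after "Call:" by a JSON object that holds its "name" and its "arguments", one argument or row to a line. servo_tool: Moves the arm, as the interface text tells. Its arguments: {"type":"object","properties":{"motion":{"type":"array"},"grip_force":{"type":"number"}},"required":["motion"]}

```bash
ls; mkdir -p pics
cat > h.py <<'E'
import numpy as np, cv2
from workcell import monitor, eyes, ticket, models
def grab(n):
    p,d=eyes.camera(n); i=eyes.camera_info(n); return p,d,np.array(i["intrinsics"]),np.array(i["extrinsics"])
def w2p(P,K,E):
    P=np.atleast_2d(P); c=P@E[:3,:3].T+E[:3,3]; u=c@K.T; return u[:,:2]/u[:,2:]
def c2w(c,E): return (np.asarray(c)-E[:3,3])@E[:3,:3]
def cloud(d,K,E):
    v,u=np.indices(d.shape); c=np.stack([(u-K[0,2])/K[0,0]*d,(v-K[1,2])/K[1,1]*d,d],-1); return c2w(c,E)
E
python3 - <<'E'
from h import *
for n in ["top","side"]:
    p,d,K,E=grab(n); cv2.imwrite(f"pics/{n}0.png",p); np.savez(f"{n}0.npz",p=p,d=d,K=K,E=E)
    print(n,K.round(0).tolist(),c2w([0,0,0],E).round(3),E[:3,:3].round(2).tolist())
    for t in ["clamp","pick_hole","pick_centre","holder","comb"]+["hook_tip"]:
        for r in models.boxes_of(n,t)[:3]:
            w=c2w(r["point"],E); print(t,round(r["confidence"],2),w.round(3),w2p(w,K,E)[0].round(0))
o=monitor.get_obs(); print(o)
E
```

```text
pics
top [[495.0, 0.0, 317.0], [0.0, 495.0, 200.0], [0.0, 0.0, 1.0]] [0.326 0.025 1.265] [[0.01, -1.0, -0.0], [-0.98, -0.01, -0.21], [0.21, 0.0, -0.98]]
clamp 0.72 [ 0.688 -0.146  0.034] [385. 165.]
pick_hole 0.7 [0.48  0.377 0.095] [171. 241.]
pick_hole 0.68 [0.382 0.315 0.13 ] [190. 282.]
pick_hole 0.68 [0.612 0.257 0.099] [224. 187.]
pick_centre 0.85 [0.606 0.258 0.101] [223. 189.]
pick_centre 0.68 [0.375 0.204 0.13 ] [239. 285.]
pick_centre 0.68 [0.471 0.372 0.103] [172. 244.]
holder 0.62 [0.483 0.229 0.048] [236. 243.]
comb 0.59 [0.494 0.189 0.098] [250. 235.]
hook_tip 0.56 [ 0.69  -0.141  0.041] [384. 164.]
side [[363.0, 0.0, 323.0], [0.0, 363.0, 205.0], [0.0, 0.0, 1.0]] [-0.003 -0.525  0.626] [[0.72, -0.7, 0.01], [-0.36, -0.38, -0.85], [0.59, 0.61, -0.53]]
clamp 0.88 [ 0.706 -0.203  0.087] [437. 236.]
pick_hole 0.92 [0.601 0.256 0.072] [287. 190.]
pick_hole 0.86 [0.365 0.193 0.08 ] [232. 227.]
pick_hole 0.81 [0.473 0.372 0.08 ] [230. 188.]
pick_centre 0.97 [0.478 0.374 0.077] [232. 189.]
pick_centre 0.87 [0.475 0.261 0.091] [251. 199.]
pick_centre 0.68 [0.365 0.194 0.082] [231
[... 258 characters left out ...]
s': array([-1.18658932,  0.33217107, -0.06471126,  1.46011412,  0.02156636,
        1.34990134, -0.08848281]), 'joint_velocities': array([-6.24985706e-04,  1.11296712e-03,  2.28564039e-05,  1.17531274e-03,
        6.79485820e-04,  6.19649045e-04, -6.01575479e-05]), 'tau': array([ 1.31811626e-03, -6.25092387e+01,  4.98221407e-02, -3.91780078e+01,
        1.64630305e-02,  1.69790084e-03,  1.68869872e-05]), 'position': array([0.24727191, 0.57401974, 0.23134887]), 'ee_rot': array([ 8.35361266e-01,  5.49701330e-01,  2.53758140e-05, -4.96071440e-05]), 'ft_force': array([0.30391721, 0.08827033, 0.38625301]), 'torque': array([-0.01238242,  0.03872592,  0.0111583 ]), 'grip_width': 0.9995066303331729}
```

Run:
```python
from h import *
t=np.load("top0.npz"); s=np.load("side0.npz")
a=cv2.resize(t["p"][110:330,130:450],(800,550),interpolation=cv2.INTER_CUBIC); cv2.imwrite("pics/top0c.png",a)
b=cv2.resize(s["p"][130:300,200:500],(800,453),interpolation=cv2.INTER_CUBIC); cv2.imwrite("pics/side0c.png",b)
```

```text
(no output)
```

View pics/top0c.png

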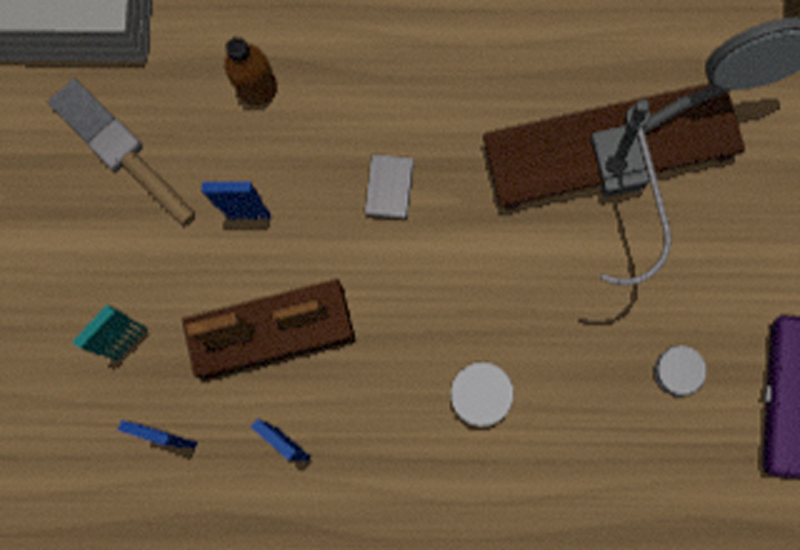

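View pics/side0c.png

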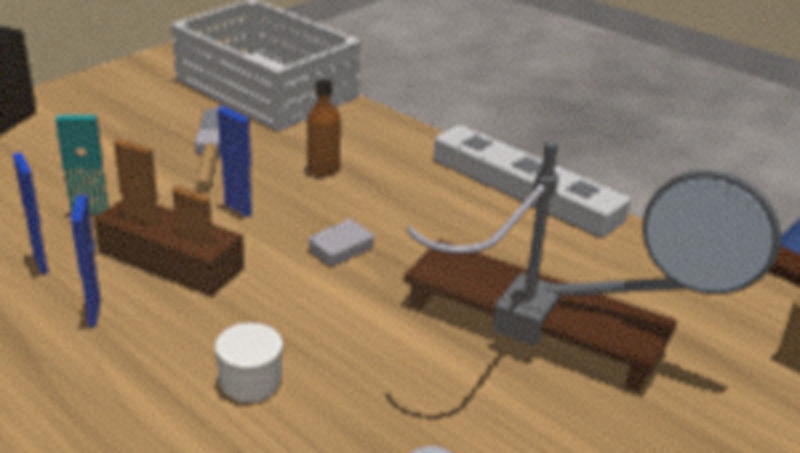

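The top view shows two wooden pieces in the holder. The tall one is at top pixel (216,240) and side pixel (251,198). The short one, at top pixel (250,235), is the comb. There are three blue look-alikes (two at the lower left, one at (224,187)) and a turquoise one at (172,243). The tall wooden piece in the holder fits the pick: its top should be 136 mm up, against 101 mm for the comb. The hook is bright, with its tip at about top pixel (371,221). Next I'll confirm the pick in a crop and measure both.

Run:
```python
from h import *
from scipy.optimize import least_squares
t=np.load("top0.npz"); s=np.load("side0.npz")
cv2.imwrite("pics/pickc.png",cv2.resize(s["p"][175:245,225:300],(600,560),interpolation=cv2.INTER_CUBIC))
def rect(m,P):
    q=P[m][:,:2]; r=cv2.minAreaRect((q*1000).astype(np.float32)); return np.round(r[0],1),np.round(r[1],1),round(r[2],1),len(q),np.median(P[m][:,2]).round(4)
for n,D in (("top",t),("side",s)):
    P=cloud(D["d"],D["K"],D["E"]); x,y,z=P[...,0],P[...,1],P[...,2]; ok=D["d"]>0
    near=ok&(abs(x-.475)<.07)&(abs(y-.225)<.11)
    print(n,"pick top",rect(near&(z>.127)&(z<.145)&(y>.215),P))
    print("comb top",rect(near&(z>.09)&(z<.11)&(y<.225),P))
    print("holder top",rect(near&(z>.038)&(z<.054),P))
    m=ok&(z>.12)&(z<.21)&(x>.4)&(x<.75)&(y>-.2)&(y<0.05)
    q=P[m]; print("hook pts",len(q),np.percentile(q,[0,10,50,90,100],axis=0).round(3).tolist())
    m=ok&(z>.21)&(z<.235)&(x>.5)&(x<.8)&(y>-.3)&(y<0.05); print("post top",P[m].mean(0) if m.any() else 0,m.sum())
    m=ok&(z>.032)&(z<.048)&(x>.55)&(x<.85)&(y>-.35)&(y<0.1); print("riser",rect(m,P))
```

```text
top pick top (array([480.1, 265.9]), array([10.5, 46.3]), 14.8, 99, np.float64(0.1352))
comb top (array([499.8, 193.9]), array([11.4, 44.7]), 14.8, 89, np.float64(0.0995))
holder top (array([490.2, 230.3]), array([ 61.9, 160.5]), 15.1, 1194, np.float64(0.0457))
hook pts 351 [[0.512, -0.2, 0.121], [0.517, -0.194, 0.159], [0.618, -0.131, 0.183], [0.72, -0.113, 0.189], [0.734, -0.088, 0.209]]
post top [ 0.71332065 -0.19884308  0.21459064] 83
riser (array([ 713.4, -178.1]), array([129.4, 400.4]), 25.7, 2414, np.float64(0.0401))
side pick top (array([475.6, 264.1]), array([15.1, 46.9]), 18.7, 58, np.float64(0.1331))
comb top (array([495. , 192.6]), array([12.6, 43.3]), 11.7, 60, np.float64(0.0969))
holder top (array([486.1, 230. ]), array([ 63.2, 166.4]), 14.5, 587, np.float64(0.0435))
hook pts 381 [[0.509, -0.2, 0.12], [0.515, -0.15, 0.141], [0.656, -0.128, 0.18], [0.668, -0.117, 0.189], [0.728, -0.09, 0.21]]
post top [ 0.66605001 -0.13157362  0.21598622] 30
riser (array([ 705.8, -179.7]), array([112.5, 397.2]), 21.6, 1717, np.float64(0.0378))
```

View pics/pickc.png

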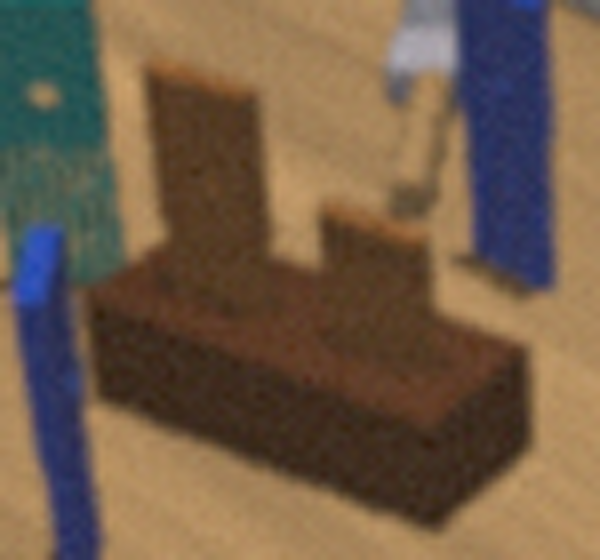

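The crop shows a plain tall wooden piece in the left slot and the shorter comb beside it. The hole doesn't stand out at this angle, but the 135 mm top height and the material single this piece out as the pick. Next I'll fit the hook model.

```bash
cat > fit.py <<'E'
from h import *
from scipy.optimize import least_squares
from scipy.spatial import cKDTree
p=np.radians(np.linspace(0,130,80))
M=np.vstack([np.c_[np.linspace(-12,-105,80),np.zeros(80)],np.c_[-105-40*np.sin(p),40-40*np.cos(p)]])/1000
def tf(v,Q):
    c,s=np.cos(v[2]),np.sin(v[2]); return Q@np.array([[c,s],[-s,c]])+v[:2]
E
python3 - <<'E'
from fit import *
Q=[]
for n in ("top","side"):
    D=np.load(n+"0.npz"); P=cloud(D["d"],D["K"],D["E"]); ok=D["d"]>0
    x,y,z=P[...,0],P[...,1],P[...,2]
    m=ok&(z>.13)&(z<.205)&(x>.45)&(x<.72)&(y>-.19)&(y<0)
    q=P[m]; print(n,len(q)); Q.append(q)
    v=np.array([.66,-.131,.2,.18])
    for it in range(6):
        k=cKDTree(np.c_[tf(v,M),np.full(160,v[3])]); d,i=k.query(q); use=d<(.03 if it<3 else .01)
        def f(w):
            tr=cKDTree(np.c_[tf(w,M),np.full(160,w[3])]); return tr.query(q[use])[0]
        v=least_squares(f,v,loss="soft_l1",f_scale=.003,diff_step=1e-4).x
    print(n,use.sum(),v.round(4),"rms",f(v).std().round(4),"med z",np.median(q[use][:,2]).round(4))
    a=tf(v,M); im=D["p"].copy()
    for u in w2p(np.c_[a,np.full(160,v[3])],D["K"],D["E"]): cv2.circle(im,tuple(np.round(u*16).astype(int)),4,(0,0,255),-1,shift=4)
    for c in q[use][:0]: pass
    r=(slice(130,260),slice(340,480)) if n=="top" else (slice(170,270),slice(330,470))
    cv2.imwrite(f"pics/f_{n}.png",cv2.resize(np.hstack([im[r],D["p"][r]]),None,fx=2.8,fy=2.8,interpolation=cv2.INTER_CUBIC))
E
python3 -c "
import cv2,numpy as np
a=cv2.imread('pics/f_top.png');b=cv2.imread('pics/f_side.png');cv2.imwrite('pics/f.png',cv2.resize(np.vstack([a,b]),(700,575)))"
```

```text
top 302
top 242 [ 0.6664 -0.1212  0.2503  0.1836] rms 0.0019 med z 0.1837
side 320
side 192 [ 0.6629 -0.1227  0.2437  0.1808] rms 0.0021 med z 0.181
```

View pics/f.png

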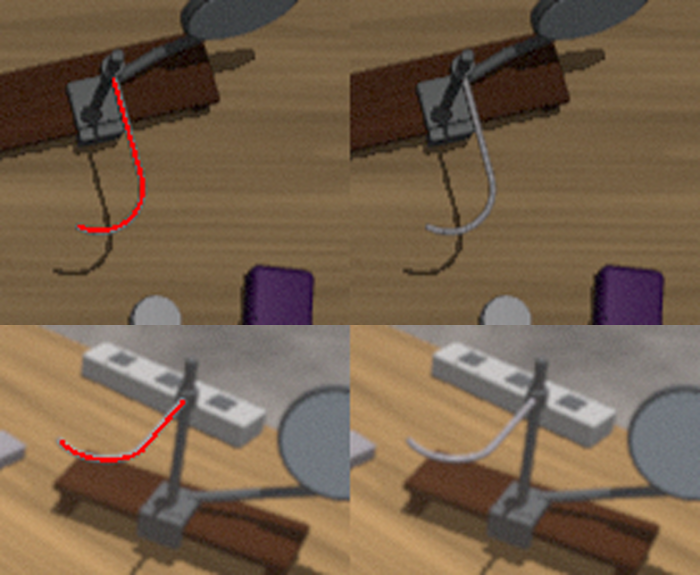

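The fit overlays the wire well in both views. It puts the clamp at about (0.665, -0.1215) with yaw 14.2°, and the wire centre at about 0.182 m. The pick is at about (0.479, 0.265) with yaw 15°. Now I'll write the move helper.

```bash
cat > mv.py <<'E'
import numpy as np
from scipy.spatial.transform import Rotation as R
from workcell import monitor
def rows(targets,cmd=None):
    """targets: (x,y,z,psi_deg) tool down; relative to measured (or given commanded) pose"""
    if cmd is None:
        o=monitor.get_obs(); p0=o["position"]; R0=R.from_quat(o["ee_rot"])
    else:
        p0=np.array(cmd[:3]); a=np.radians(cmd[3])/2; R0=R.from_quat([np.cos(a),np.sin(a),0,0])
    for t in targets:
        a=np.radians(t[3])/2; Rt=R.from_quat([np.cos(a),np.sin(a),0,0])
        s=R0.inv().apply(np.array(t[:3])-p0); w=(R0.inv()*Rt).as_rotvec(degrees=True)
        print([round(float(v),4) for v in s],[round(float(v),1) for v in w])
E
python3 -c "
from mv import *
rows([(.479,.265,.25,15),(.479,.265,.109,15)])"
```

```text
[-0.1921, 0.3351, -0.0187] [-0.0, -0.0, 51.7]
[-0.1921, 0.3351, 0.1223] [-0.0, -0.0, 51.7]
```

Call:
{"name": "servo_tool", "arguments": {
  "motion": [
    [0.6,-0.024,0.042,-0.0187,0,0,6],
    [0.6,-0.048,0.084,-0.0187,0,0,13],
    [0.6,-0.072,0.126,-0.0187,0,0,20],
    [0.6,-0.096,0.168,-0.0187,0,0,27],
    [0.6,-0.12,0.21,-0.0187,0,0,34],
    [0.6,-0.144,0.252,-0.0187,0,0,41],
    [0.6,-0.168,0.294,-0.0187,0,0,47],
    [0.6,-0.1921,0.3351,-0.0187,0,0,51.7],
    [0.6,-0.1921,0.3351,0.01,0,0,51.7],
    [0.6,-0.1921,0.3351,0.01,0,0,51.7],
    [0.6,-0.1921,0.3351,0.01,0,0,51.7]
  ],
  "grip_force": 40
}}

```text
clock: 2.08
position: [0.4788, 0.2659, 0.2221]
ee_rot: [0.991, 0.131, 0.0, -0.0]
ft_force: [-0.0, 0.0, -1.1]
grip_width: 0.6
```

Call:
{"name": "servo_tool", "arguments": {
  "motion": [
    [0.6,0,0,0.04,0,0,0],
    [0.6,0,0,0.08,0,0,0],
    [0.6,0,0,0.1,0,0,0],
    [0.6,0,0,0.113,0,0,0],
    [0.6,0,0,0.113,0,0,0],
    [0,0,0,0.113,0,0,0],
    [0,0,0,0.113,0,0,0],
    [0,0,0,0.113,0,0,0],
    [0,0,0,0.113,0,0,0],
    [0,0,0,0.113,0,0,0]
  ]
}}

```text
clock: 3.32
position: [0.4795, 0.2654, 0.1092]
ee_rot: [0.991, 0.13, 0.001, -0.0]
ft_force: [-0.6, -0.5, 7.4]
grip_width: 0.109
```

Call:
{"name": "servo_tool", "arguments": {
  "motion": [
    [0,0,0,-0.01,0,0,0],
    [0,0,0,-0.03,0,0,0],
    [0,0,0,-0.06,0,0,0],
    [0,0,0,-0.09,0,0,0],
    [0,0,0,-0.11,0,0,0],
    [0,0,0,-0.11,0,0,0],
    [0,0,0,-0.11,0,0,0]
  ]
}}

```text
clock: 4.2
position: [0.4787, 0.2648, 0.2175]
ee_rot: [0.991, 0.13, -0.0, 0.0]
ft_force: [0.6, -0.3, -0.5]
grip_width: 0.106
```

Run:
```python
from h import *
o=monitor.get_obs(); print(o["position"],o["ft_force"],o["grip_width"])
p,d,K,E=grab("side"); cv2.imwrite("pics/g0.png",p)
c=o["position"]; u=w2p(c,K,E)[0].astype(int); print(u)
cv2.imwrite("pics/g.png",cv2.resize(p[u[1]-50:u[1]+80,u[0]-70:u[0]+70],None,fx=4,fy=4,interpolation=cv2.INTER_CUBIC))
p,d,K,E=grab("top"); np.savez("top1.npz",p=p,d=d,K=K,E=E)
```

```text
[0.47865082 0.26479215 0.2174639 ] [ 0.58950637 -0.26490777 -0.47282603] 0.105841943048046
[247 157]
```

View pics/g.png

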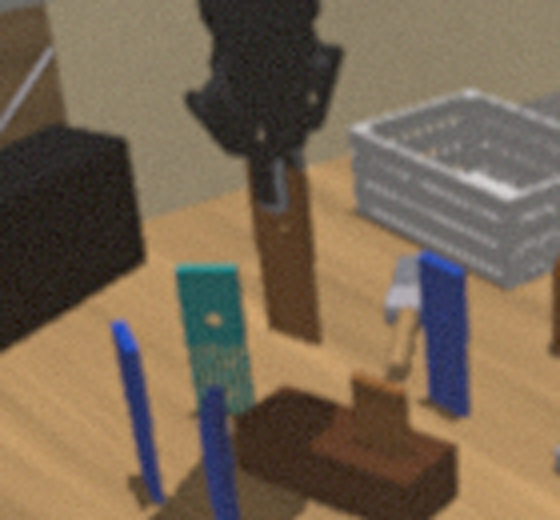

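The side view shows the pick held upright. Its hole is visible at crop (286,228), just below the fingertips, and the comb is still in the holder. Next is the standoff outside the hook's tip.

```bash
python3 -c "
from mv import *
from h import *
rows([(.479,.265,.25,15),(.54,-.047,.25,-115.7),(.54,-.047,.2,-115.7)])
for n in ['side']:
  i=eyes.camera_info(n);K=np.array(i['intrinsics']);E=np.array(i['extrinsics'])
  a=np.radians(15);t=np.array([-np.sin(a),np.cos(a),0]); c=monitor.get_obs()['position']-[0,0,.018]
  print(w2p([c,c+.005*t,c+[0,0,.005]],K,E).round(1))
"
```

```text
[0.0005, -0.0001, -0.0328] [0.0, 0.1, -0.0]
[-0.0214, 0.317, -0.0325] [0.1, 0.0, 130.7]
[-0.0213, 0.317, 0.0175] [0.1, 0.0, 130.7]
[[247.9 163.4]
 [246.4 163. ]
 [247.7 161.8]]
```

Call:
{"name": "servo_tool", "arguments": {
  "motion": [
    [0,0,0,-0.0325,0,0,0],
    [0,0,0.02,-0.0325,0,0,5],
    [0,-0.002,0.045,-0.0325,0,0,14],
    [0,-0.004,0.07,-0.0325,0,0,23],
    [0,-0.006,0.095,-0.0325,0,0,32],
    [0,-0.008,0.12,-0.0325,0,0,41],
    [0,-0.01,0.145,-0.0325,0,0,50],
    [0,-0.012,0.17,-0.0325,0,0,59],
    [0,-0.014,0.195,-0.0325,0,0,68],
    [0,-0.016,0.22,-0.0325,0,0,77],
    [0,-0.018,0.245,-0.0325,0,0,86],
    [0,-0.02,0.27,-0.0325,0,0,95],
    [0,-0.0214,0.295,-0.0325,0,0,104],
    [0,-0.0214,0.31,-0.0325,0,0,113],
    [0,-0.0214,0.317,-0.0325,0,0,122],
    [0,-0.0214,0.317,-0.015,0,0,130.7],
    [0,-0.0214,0.317,0.005,0,0,130.7],
    [0,-0.0214,0.317,0.0175,0,0,130.7],
    [0,-0.0214,0.317,0.0175,0,0,130.7],
    [0,-0.0214,0.317,0.0175,0,0,130.7]
  ]
}}

```text
clock: 6.8
position: [0.5406, -0.0468, 0.2013]
ee_rot: [-0.532, 0.847, -0.0, 0.0]
ft_force: [0.4, -0.1, -0.7]
grip_width: 0.11
```

Run:
```python
from fit import *
o=monitor.get_obs(); c=o["position"]; print(c,o["ee_rot"].round(3),o["ft_force"].round(1))
im=[]
v=np.array([.665,-.1215,.249])
for n,r in (("side",(130,290,260,420)),("top",(130,260,270,420))):
    p,d,K,E=grab(n); np.savez(n+"2.npz",p=p,d=d,K=K,E=E)
    h=c-[0,0,.018]; print(n,"hole px",w2p(h,K,E).round(1),"tip px",w2p(np.r_[tf(v,M)[-1],.182],K,E).round(1))
    im.append(cv2.resize(p[r[0]:r[1],r[2]:r[3]],(400,int(400*(r[1]-r[0])/(r[3]-r[2]))),interpolation=cv2.INTER_CUBIC))
H=max(i.shape[0] for i in im); im=[cv2.copyMakeBorder(i,0,H-i.shape[0],0,0,0) for i in im]
cv2.imwrite("pics/st.png",np.hstack(im))
```

```text
[ 0.54064299 -0.04680866  0.2013229 ] [-0.532  0.847 -0.     0.   ] [ 0.4 -0.1 -0.7]
side hole px [[347.1 203.4]] tip px [[354.6 215.3]]
top hole px [[351.2 210. ]] tip px [[371.2 220.6]]
```

View pics/st.png

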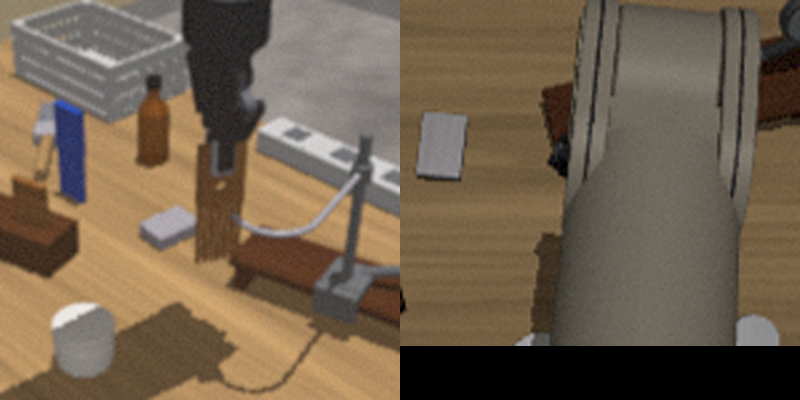

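The side view shows the hole at about (348,204), near where the arm's own pose puts it. The hook tip is at about (354,217), just beyond and below the hole. The top view is blocked by the arm. Now I'll compute the threading path with slow steps.

```bash
cat > path.py <<'E'
from fit import *; from mv import rows
V=np.array([.666,-.1215,.249]); H=.182; OFF=.018
def bend(pd,V=V,z=H+OFF):
    q=np.radians(pd); a=tf(V,np.array([[-105-40*np.sin(q),40-40*np.cos(q)]])/1000)[0]; return (*a,z,np.degrees(V[2])-pd)
def arm(x,V=V,z=H+OFF): return (*tf(V,np.array([[x,0]])/1000)[0],z,np.degrees(V[2]))
def tang(s,V=V,z=H+OFF): # s mm outside the tip
    b=bend(130,V,z); a=np.radians(b[3]); return (b[0]-s/1e3*np.cos(a),b[1]-s/1e3*np.sin(a),z,b[3])
E
python3 - <<'E'
from path import *
print(tang(0))
s=np.load("side0.npz"); K,E=s["K"],s["E"]
for h in (.178,.182,.186):
    P=w2p(np.c_[tf(V,M),np.full(160,h)],K,E)
    g=cv2.cvtColor(s["p"],cv2.COLOR_BGR2GRAY).astype(np.float32); 
    sc=[(round(float(dv),1),round(float(np.mean(cv2.remap(g,P[20:,0].astype(np.float32)[None],(P[20:,1]+dv).astype(np.float32)[None],1))),1)) for dv in np.arange(-3,4.1,.5)]
    print(h,max(sc,key=lambda x:x[1]),P[-1])
rows([tang(20),tang(8),tang(0),tang(-4),bend(122),bend(116),bend(110)])
E
```

```text
(np.float64(0.5183478945216589), np.float64(-0.09124195278923031), 0.19999999999999998, np.float64(-115.7333509012425))
0.178 (-1.5, 152.0) [354.83580317 216.63757435]
0.182 (-0.5, 150.9) [354.92777147 215.1393447 ]
0.186 (1.0, 150.0) [355.02022146 213.63326799]
[0.0298, 0.0009, 0.0015] [-0.1, 0.0, 0.0]
[0.0418, 0.0009, 0.0015] [-0.1, 0.0, 0.0]
[0.0498, 0.0009, 0.0015] [-0.1, 0.0, 0.0]
[0.0538, 0.0009, 0.0015] [-0.1, 0.0, 0.0]
[0.0554, 0.0005, 0.0015] [-0.1, 0.0, -8.0]
[0.0595, -0.0003, 0.0015] [-0.1, 0.0, -14.0]
[0.0635, -0.0015, 0.0015] [-0.1, 0.0, -20.0]
```

Call:
{"name": "servo_tool", "arguments": {
  "motion": [
    [0,0.015,0.0005,0,0,0,0],
    [0,0.028,0.0009,0,0,0,0],
    [0,0.034,0.0009,0,0,0,0],
    [0,0.038,0.0009,0,0,0,0],
    [0,0.042,0.0009,0,0,0,0],
    [0,0.046,0.0009,0,0,0,0],
    [0,0.05,0.0009,0,0,0,0],
    [0,0.05,0.0009,0,0,0,0],
    [0,0.05,0.0009,0,0,0,0]
  ]
}}

```text
clock: 8.02
position: [0.5172, -0.0914, 0.2004]
ee_rot: [-0.532, 0.847, 0.0, -0.001]
ft_force: [-5.8, 2.0, -1.6]
grip_width: 0.109
```

Run:
```python
from path import *
o=monitor.get_obs(); print(o["position"],o["ft_force"],tang(0))
p,d,K,E=grab("side"); np.savez("side3.npz",p=p,d=d,K=K,E=E)
cv2.imwrite("pics/th.png",cv2.resize(p[170:250,310:420],(770,560),interpolation=cv2.INTER_CUBIC))
```

```text
[ 0.51723615 -0.09138086  0.20043106] [-5.81657269  1.9773321  -1.55939841] (np.float64(0.5183478945216589), np.float64(-0.09124195278923031), 0.19999999999999998, np.float64(-115.7333509012425))
```

View pics/th.png

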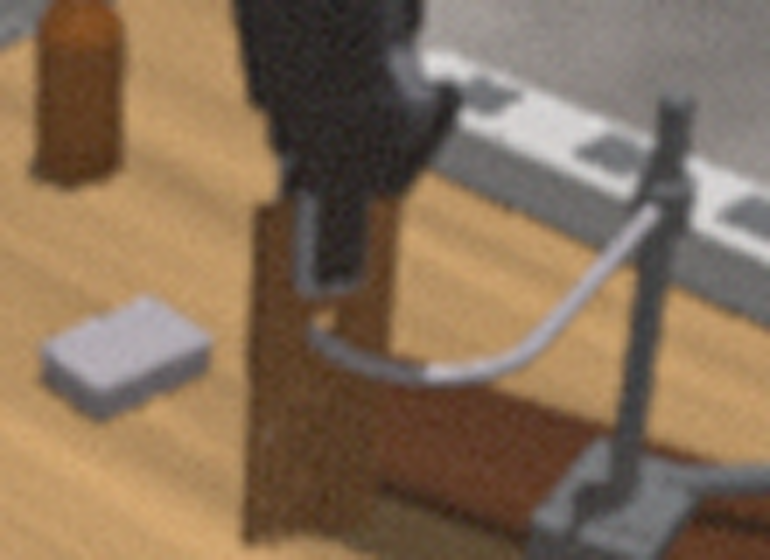

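The tip has just entered the hole, with a sideways force of about 6 N. The wire appears at crop (315,335), to the lower left of the visible hole gap at (325,318). The force says the same: the pick has to go toward tool +y and slightly down.

Call:
{"name": "servo_tool", "arguments": {
  "motion": [
    [0,0,0.001,0.001,0,0,0],
    [0,0,0.002,0.002,0,0,0],
    [0,0,0.002,0.002,0,0,0],
    [0,0,0.002,0.002,0,0,0]
  ]
}}

```text
clock: 8.57
position: [0.5164, -0.0907, 0.199]
ee_rot: [-0.532, 0.847, -0.0, 0.0]
ft_force: [0.1, -0.4, -0.6]
grip_width: 0.109
```

Call:
{"name": "servo_tool", "arguments": {
  "motion": [
    [0,0.001,0.001,0,0,0,0],
    [0,0.002,0.002,0,0,0,0],
    [0,0.004,0.002,0,0,0,0],
    [0,0.005,0.002,0,0,0,0],
    [0,0.005,0.002,0,0,0,0]
  ]
}}

```text
clock: 9.2
position: [0.5121, -0.0943, 0.1988]
ee_rot: [-0.532, 0.847, 0.0, 0.0]
ft_force: [0.5, 0.2, 0.2]
grip_width: 0.109
```

```bash
cat >> path.py <<'E'
def off(t,dy=0,dw=(0,0)):
    a=np.radians(t[3]); return (t[0]+dy*np.sin(a)+dw[0],t[1]-dy*np.cos(a)+dw[1],t[2],t[3])
E
python3 - <<'E'
from path import *
o=monitor.get_obs(); c=o["position"]
for p in (130,124,120): 
    b=bend(p); a=np.radians(b[3]); d=c[:2]-b[:2]; print(p,"along",d@[np.cos(a),np.sin(a)]*1e3,"lat",d@[np.sin(a),-np.cos(a)]*1e3)
for z in (.199,):
  rows([off(bend(p,z=z),.0015,(-.0014,.0007)) for p in (124,116,108,100,92)])
E
```

```text
130 along 5.440990594185797 lat 4.344726644132369
124 along 0.7758981482752983 lat 4.670539977174563
120 along -2.3420512496710795 lat 4.615848705731905
[-0.0011, -0.0015, -0.0002] [-0.0, 0.0, -6.0]
[0.0046, -0.0025, -0.0002] [-0.0, 0.0, -14.0]
[0.0101, -0.0043, -0.0002] [-0.0, 0.0, -22.0]
[0.0153, -0.0068, -0.0002] [-0.0, 0.0, -30.0]
[0.0201, -0.0101, -0.0002] [-0.0, 0.0, -38.0]
```

Call:
{"name": "servo_tool", "arguments": {
  "motion": [
    [0,0.001,-0.0005,0,0,0,-6],
    [0,0.0035,-0.001,0,0,0,-10],
    [0,0.006,-0.0017,0,0,0,-15],
    [0,0.0085,-0.0025,0,0,0,-19],
    [0,0.0105,-0.0033,0,0,0,-22],
    [0,0.0105,-0.0033,0,0,0,-22],
    [0,0.0105,-0.0033,0,0,0,-22]
  ]
}}

```text
clock: 10.07
position: [0.5106, -0.1049, 0.1988]
ee_rot: [-0.683, 0.73, 0.0, 0.0]
ft_force: [0.1, -0.1, 0.1]
grip_width: 0.115
```

Run:
```python
from path import *
o=monitor.get_obs(); c=o["position"]; print(c,o["ft_force"],o["torque"])
p,d,K,E=grab("side"); np.savez("side4.npz",p=p,d=d,K=K,E=E)
cv2.imwrite("pics/th2.png",cv2.resize(p[170:250,310:420],(770,560),interpolation=cv2.INTER_CUBIC))
```

```text
[ 0.51055404 -0.10492394  0.19877415] [ 0.10679142 -0.08780809  0.11789356] [ 0.01234782  0.04116865 -0.06412648]
```

View pics/th2.png

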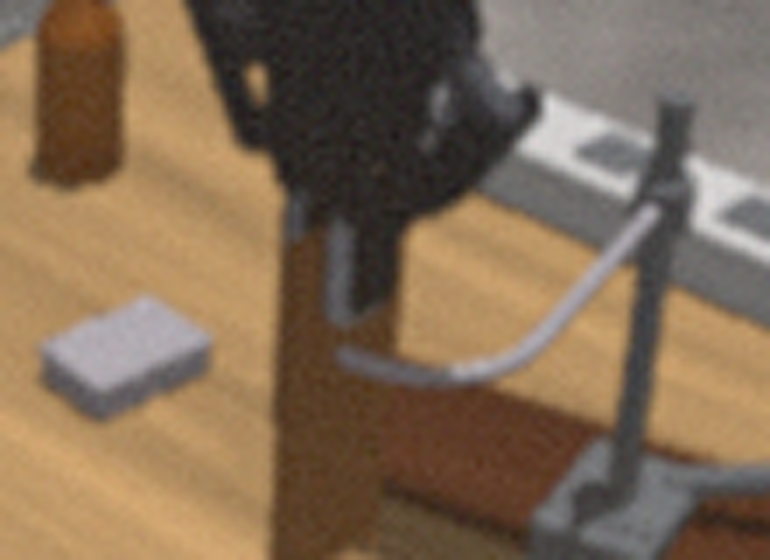

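The wire now enters the pick at crop (345,355). Its last ~15 mm is hidden behind or inside the pick, and the force is near zero, so it is threaded. I'll continue round the bend.

Run:
```python
from path import *
for dy,dw in ((.002,(-.0018,.0009)),(.004,(0,0)),(0,(-.0036,.0018))):
  print(dy); rows([off(bend(p,z=.199),dy,dw) for p in (108,98,88,78,68)])
```

```text
0.002
[0.0001, -0.0001, -0.0002] [-0.0, 0.0, -0.0]
[0.0073, -0.0008, -0.0002] [-0.0, 0.0, -10.0]
[0.0144, -0.0027, -0.0002] [-0.0, 0.0, -20.0]
[0.021, -0.0058, -0.0002] [-0.0, 0.0, -30.0]
[0.027, -0.01, -0.0002] [-0.0, 0.0, -40.0]
0.004
[0.0008, 0.0, -0.0002] [-0.0, 0.0, -0.0]
[0.0085, -0.0006, -0.0002] [-0.0, 0.0, -10.0]
[0.0159, -0.0026, -0.0002] [-0.0, 0.0, -20.0]
[0.0228, -0.0059, -0.0002] [-0.0, 0.0, -30.0]
[0.0291, -0.0103, -0.0002] [-0.0, 0.0, -40.0]
0
[-0.0007, -0.0003, -0.0002] [-0.0, 0.0, -0.0]
[0.0062, -0.0009, -0.0002] [-0.0, 0.0, -10.0]
[0.013, -0.0027, -0.0002] [-0.0, 0.0, -20.0]
[0.0193, -0.0056, -0.0002] [-0.0, 0.0, -30.0]
[0.025, -0.0096, -0.0002] [-0.0, 0.0, -40.0]
```

Call:
{"name": "servo_tool", "arguments": {
  "motion": [
    [0,0.0036,-0.0004,0,0,0,-5],
    [0,0.0073,-0.0008,0,0,0,-10],
    [0,0.011,-0.0016,0,0,0,-15],
    [0,0.0144,-0.0027,0,0,0,-20],
    [0,0.0144,-0.0027,0,0,0,-20],
    [0,0.0144,-0.0027,0,0,0,-20]
  ]
}}

```text
clock: 10.88
position: [0.5123, -0.1194, 0.1987]
ee_rot: [0.8, -0.601, -0.0, -0.0]
ft_force: [0.7, -0.4, -0.7]
grip_width: 0.115
```

Call:
{"name": "servo_tool", "arguments": {
  "motion": [
    [0,0.0036,-0.0004,0,0,0,-5],
    [0,0.0073,-0.0008,0,0,0,-10],
    [0,0.011,-0.0016,0,0,0,-15],
    [0,0.0143,-0.0026,0,0,0,-20],
    [0,0.0143,-0.0026,0,0,0,-20],
    [0,0.0143,-0.0026,0,0,0,-20]
  ]
}}

```text
clock: 11.62
position: [0.5187, -0.1323, 0.1987]
ee_rot: [0.892, -0.453, -0.0, -0.0]
ft_force: [-0.1, -0.4, -0.1]
grip_width: 0.109
```

Run:
```python
from path import *
o=monitor.get_obs(); c=o["position"]; print(c,o["ft_force"],bend(65))
for dy,dw in ((.002,(-.0018,.0009)),):
  rows([off(bend(p,z=.199),dy,dw) for p in (68,58,48,38)])
```

```text
[ 0.51871942 -0.13232447  0.19874283] [-0.14476459 -0.37367111 -0.10094408] (np.float64(0.5234125218903976), np.float64(-0.1339265063425426), 0.19999999999999998, np.float64(-50.7333509012425))
[0.0002, 0.0001, -0.0003] [-0.0, 0.0, -0.1]
[0.0075, -0.0005, -0.0003] [-0.0, 0.0, -10.1]
[0.0145, -0.0024, -0.0003] [-0.0, 0.0, -20.1]
[0.0212, -0.0055, -0.0003] [-0.0, 0.0, -30.1]
```

Call:
{"name": "servo_tool", "arguments": {
  "motion": [
    [0,0.0036,-0.0003,0,0,0,-5],
    [0,0.0075,-0.0005,0,0,0,-10],
    [0,0.011,-0.0013,0,0,0,-15],
    [0,0.0145,-0.0024,0,0,0,-20],
    [0,0.0145,-0.0024,0,0,0,-20],
    [0,0.0145,-0.0024,0,0,0,-20]
  ]
}}

```text
clock: 12.38
position: [0.5292, -0.1427, 0.1988]
ee_rot: [0.957, -0.291, -0.0, -0.0]
ft_force: [0.2, -0.5, -0.3]
grip_width: 0.109
```

Run:
```python
from path import *
o=monitor.get_obs(); c=o["position"]; print(c,o["ft_force"])
for dy,dw in ((.002,(-.0018,.0009)),(.004,(0,0))):
  rows([off(t,dy,dw) for t in [bend(48,z=.199),bend(38,z=.199),bend(28,z=.199),bend(18,z=.199)]])
p,d,K,E=grab("side"); np.savez("side5.npz",p=p,d=d,K=K,E=E)
cv2.imwrite("pics/th3.png",cv2.resize(p[150:260,310:420],(560,560),interpolation=cv2.INTER_CUBIC))
```

```text
[ 0.52918461 -0.14271636  0.19877471] [ 0.22351109 -0.45194786 -0.25988114]
[0.0, -0.0001, -0.0002] [-0.0, 0.0, -0.1]
[0.0073, -0.0008, -0.0002] [-0.0, 0.0, -10.1]
[0.0144, -0.0027, -0.0002] [-0.0, 0.0, -20.1]
[0.021, -0.0058, -0.0002] [-0.0, 0.0, -30.1]
[0.002, 0.0016, -0.0002] [-0.0, 0.0, -0.1]
[0.0097, 0.001, -0.0002] [-0.0, 0.0, -10.1]
[0.0171, -0.001, -0.0002] [-0.0, 0.0, -20.1]
[0.024, -0.0043, -0.0002] [-0.0, 0.0, -30.1]
```

View pics/th3.png

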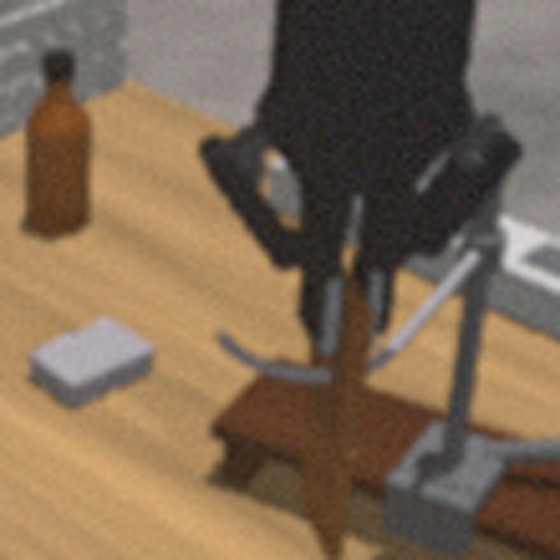

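The tip now shows to the left of the pick at crop (220,338), and the wire passes through the pick on both sides, so it is properly threaded. I'll continue round to the straight arm.

Call:
{"name": "servo_tool", "arguments": {
  "motion": [
    [0,0.0037,-0.0003,0,0,0,-5],
    [0,0.0075,-0.0006,0,0,0,-10],
    [0,0.0112,-0.0013,0,0,0,-15],
    [0,0.0147,-0.0023,0,0,0,-20],
    [0,0.0147,-0.0023,0,0,0,-20],
    [0,0.0147,-0.0023,0,0,0,-20]
  ]
}}

```text
clock: 13.18
position: [0.5426, -0.149, 0.1988]
ee_rot: [0.993, -0.121, -0.0, -0.0]
ft_force: [0.5, 0.8, -0.4]
grip_width: 0.112
```

Run:
```python
from path import *
o=monitor.get_obs(); c=o["position"]; print(c,o["ft_force"])
for dy,dw in ((.002,(-.0018,.0009)),(.004,(0,0))):
  rows([off(t,dy,dw) for t in [bend(28,z=.199),bend(18,z=.199),bend(8,z=.199),arm(-105,z=.199),arm(-95,z=.199)]])
```

```text
[ 0.54263983 -0.14903505  0.19876511] [ 0.45004751  0.84181781 -0.35469368]
[-0.0002, -0.0005, -0.0002] [-0.0, 0.0, -0.1]
[0.0071, -0.0012, -0.0002] [-0.0, 0.0, -10.1]
[0.0142, -0.0031, -0.0002] [-0.0, 0.0, -20.1]
[0.0196, -0.0055, -0.0002] [-0.0, 0.0, -28.1]
[0.0284, -0.0102, -0.0002] [-0.0, 0.0, -28.1]
[0.0018, 0.0019, -0.0002] [-0.0, 0.0, -0.1]
[0.0095, 0.0013, -0.0002] [-0.0, 0.0, -10.1]
[0.0169, -0.0007, -0.0002] [-0.0, 0.0, -20.1]
[0.0225, -0.0033, -0.0002] [-0.0, 0.0, -28.1]
[0.0313, -0.008, -0.0002] [-0.0, 0.0, -28.1]
```

Call:
{"name": "servo_tool", "arguments": {
  "motion": [
    [0,0.0035,-0.0008,0,0,0,-5],
    [0,0.0071,-0.0014,0,0,0,-10],
    [0,0.0107,-0.0022,0,0,0,-15],
    [0,0.0142,-0.0033,0,0,0,-20],
    [0,0.0178,-0.0048,0,0,0,-25],
    [0,0.0198,-0.0057,0,0,0,-28],
    [0,0.0198,-0.0057,0,0,0,-28],
    [0,0.0198,-0.0057,0,0,0,-28]
  ]
}}

```text
clock: 14.18
position: [0.5633, -0.1483, 0.1988]
ee_rot: [0.992, 0.123, 0.0, -0.0]
ft_force: [0.2, -0.2, -0.0]
grip_width: 0.107
```

Call:
{"name": "servo_tool", "arguments": {
  "motion": [
    [0,0.006,0,0,0,0,0],
    [0,0.012,0,0,0,0,0],
    [0,0.018,0,0,0,0,0],
    [0,0.024,0,0,0,0,0],
    [0,0.032,0,0,0,0,0],
    [0,0.04,0,0,0,0,0],
    [0,0.04,0,0,0,0,0],
    [0,0.04,0,0,0,0,0]
  ]
}}

```text
clock: 15.18
position: [0.602, -0.1386, 0.1987]
ee_rot: [0.992, 0.124, -0.0, 0.0]
ft_force: [0.4, -0.2, -0.2]
grip_width: 0.106
```

Call:
{"name": "servo_tool", "arguments": {
  "motion": [
    [0,0,0,0.001,0,0,0],
    [0,0,0,0.002,0,0,0],
    [0,0,0,0.002,0,0,0],
    [0,0,0,0.002,0,0,0]
  ]
}}

```text
clock: 15.68
position: [0.6021, -0.1384, 0.1968]
ee_rot: [0.992, 0.124, 0.0, -0.0]
ft_force: [0.1, 0.0, 0.6]
grip_width: 0.111
```

Call:
{"name": "servo_tool", "arguments": {
  "motion": [
    [0,0,0,0.0005,0,0,0],
    [0,0,0,0.001,0,0,0],
    [0,0,0,0.001,0,0,0],
    [0,0,0,0.001,0,0,0]
  ]
}}

```text
clock: 16.18
position: [0.6021, -0.1384, 0.1958]
ee_rot: [0.992, 0.124, 0.0, -0.0]
ft_force: [-0.1, -0.8, -0.4]
grip_width: 0.11
```

Call:
{"name": "servo_tool", "arguments": {
  "motion": [
    [0,0,0,0.0005,0,0,0],
    [0,0,0,0.001,0,0,0],
    [0,0,0,0.001,0,0,0],
    [0,0,0,0.001,0,0,0]
  ]
}}

```text
clock: 16.68
position: [0.6023, -0.1385, 0.1953]
ee_rot: [0.992, 0.124, 0.0, -0.0]
ft_force: [-2.4, 1.2, 5.9]
grip_width: 0.109
```

Call:
{"name": "servo_tool", "arguments": {
  "motion": [
    [0,0,0,0.0005,0,0,0],
    [0,0,0,0.001,0,0,0],
    [0,0,0,0.001,0,0,0],
    [0,0,0,0.001,0,0,0]
  ]
}}

```text
clock: 17.18
position: [0.6023, -0.1385, 0.1947]
ee_rot: [0.992, 0.124, 0.0, -0.0]
ft_force: [-2.9, 1.2, 9.0]
grip_width: 0.112
```

Contact with the wire is clear. I'll ease off the load, then release.

Call:
{"name": "servo_tool", "arguments": {
  "motion": [
    [0,0,0,-0.0015,0,0,0],
    [0,0,0,-0.0015,0,0,0],
    [0,0,0,-0.0015,0,0,0],
    [0.2,0,0,-0.0015,0,0,0],
    [0.3,0,0,-0.0015,0,0,0],
    [0.4,0,0,-0.0015,0,0,0],
    [0.4,0,0,-0.0015,0,0,0],
    [0.4,0,0,-0.0015,0,0,0],
    [0.4,0,0,-0.0015,0,0,0],
    [0.4,0,0,-0.0015,0,0,0]
  ],
  "grip_force": 20
}}

```text
clock: 18.42
position: [0.6021, -0.1384, 0.1953]
ee_rot: [0.992, 0.124, 0.0, -0.0]
ft_force: [-0.2, -0.0, 0.7]
grip_width: 0.404
```

Call:
{"name": "servo_tool", "arguments": {
  "motion": [
    [0.4,0,0,-0.01,0,0,0],
    [0.4,0,0,-0.03,0,0,0],
    [0.4,0,0,-0.06,0,0,0],
    [0.4,0,0,-0.1,0,0,0],
    [0.4,0,0,-0.13,0,0,0],
    [0.4,0,0,-0.13,0,0,0]
  ]
}}

```text
clock: 19.18
position: [0.603, -0.1389, 0.3286]
ee_rot: [0.992, 0.124, 0.002, 0.001]
ft_force: [0.5, -0.5, -0.5]
grip_width: 0.401
```

Run:
```python
from path import *
o=monitor.get_obs(); print(o["clock"],o["position"],o["ft_force"])
im=[]
for k in range(2):
    p,d,K,E=grab("side"); P=cloud(d,K,E); 
    x,y,z=P[...,0],P[...,1],P[...,2]; hsv=cv2.cvtColor(p,cv2.COLOR_BGR2HSV)
    m=(d>0)&(abs(x-.602)<.06)&(abs(y+.1385)<.06)&(z>.06)&(z<.23)
    print(m.sum(),P[m].mean(0).round(4))
cv2.imwrite("pics/end.png",cv2.resize(p[130:270,310:470],(640,560),interpolation=cv2.INTER_CUBIC))
```

```text
19.175 [ 0.60303872 -0.13888409  0.32863914] [ 0.51303072 -0.5201489  -0.47087949]
996 [ 0.6022 -0.1384  0.1667]
999 [ 0.6024 -0.1384  0.1661]
```

View pics/end.png

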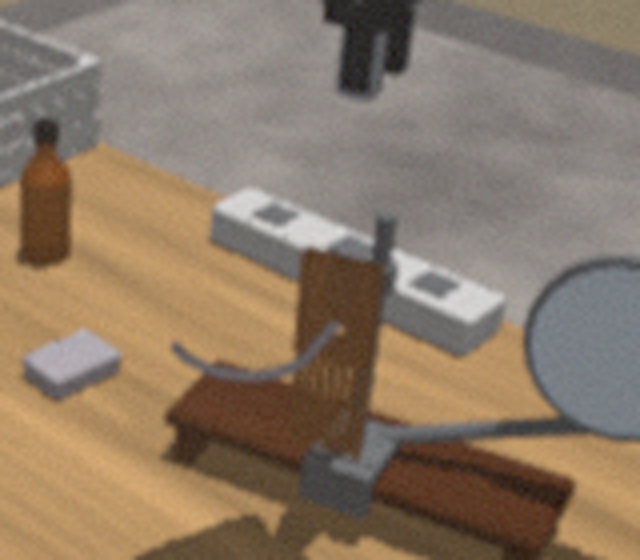

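The pick hangs on the arm with the wire entering its hole at crop (337,328), and the gripper is clear. I'll let any sway die out, then check stillness and tilt.

Call:
{"name": "servo_tool", "arguments": {
  "motion": [
    [0.4,0,0,-0.02,0,0,0],
    [0.4,0,0,-0.02,0,0,0],
    [0.4,0,0,-0.02,0,0,0],
    [0.4,0,0,-0.02,0,0,0],
    [0.4,0,0,-0.02,0,0,0],
    [0.4,0,0,-0.02,0,0,0],
    [0.4,0,0,-0.02,0,0,0],
    [0.4,0,0,-0.02,0,0,0],
    [0.4,0,0,-0.02,0,0,0],
    [0.4,0,0,-0.02,0,0,0],
    [0.4,0,0,-0.02,0,0,0],
    [0.4,0,0,-0.02,0,0,0],
    [0.4,0,0,-0.02,0,0,0],
    [0.4,0,0,-0.02,0,0,0],
    [0.4,0,0,-0.02,0,0,0],
    [0.4,0,0,-0.02,0,0,0],
    [0.4,0,0,-0.02,0,0,0],
    [0.4,0,0,-0.02,0,0,0],
    [0.4,0,0,-0.02,0,0,0],
    [0.4,0,0,-0.02,0,0,0]
  ]
}}

```text
clock: 21.78
position: [0.6022, -0.1384, 0.3453]
ee_rot: [0.992, 0.124, 0.0, -0.0]
ft_force: [-0.1, -0.4, 0.6]
grip_width: 0.403
```

Run:
```python
from path import *
for k in range(8):
    p,d,K,E=grab("side"); P=cloud(d,K,E); hsv=cv2.cvtColor(p,cv2.COLOR_BGR2HSV)
    q=P-[.602,-.1385,0]; c,s=np.cos(.249),np.sin(.249); X=q[...,0]*c+q[...,1]*s; Y=-q[...,0]*s+q[...,1]*c; z=P[...,2]
    m=(d>0)&(abs(X)<.02)&(abs(Y)<.045)&(z>.085)&(z<.23)&(hsv[...,1]>90)
    a=np.polyfit(z[m],X[m],1)[0]; e=[np.median(Y[m&(abs(z-h)<.008)]) for h in (.125,.155,.205)]
    if k in(0,3,5,7): print(m.sum(),"tilt x",round(a,3),"Y mid at z",np.round(e,4),"mean",X[m].mean().round(4),Y[m].mean().round(4),"top",np.percentile(z[m],99.5).round(3))
```

```text
803 tilt x -0.02 Y mid at z [-0.0011 -0.0049  0.0009] mean -0.0035 0.0002 top 0.221
811 tilt x -0.021 Y mid at z [-0.0003 -0.0047  0.0013] mean -0.0035 0.0001 top 0.221
815 tilt x -0.019 Y mid at z [-0.0004 -0.0047  0.0011] mean -0.0034 0.0001 top 0.221
806 tilt x -0.02 Y mid at z [ 0.0002 -0.0053  0.0015] mean -0.0035 0.0001 top 0.221
```

```bash
python3 -c "
from workcell import ticket; print(ticket.hand_in())"
```

```text
the job is handed in; nothing more can be done
None
```

The wooden pick is hanging by its hole on the straight arm of the hook, released, and the job is handed in at about 22 s of the 72 s allowed. I gripped it by the top of the handle, lifted it out of the holder and threaded the hole over the tip. I then led it round the bend to about 65 mm from the post and let go with its weight on the wire.

- **Last checks:** the gripper was about 120 mm above the pick. The pick tilted about 0.02 rad and its position was steady to within 0.1 mm over eight pictures. The top of the pick read 0.221 m, which puts the hole at roughly 0.176–0.179 m.
- **Forces on the hook:** the wrist readings at the ends of moves never exceeded about 10 N. The largest were about 6 N sideways when the tip first entered the hole and about 9.5 N when I lowered the pick until it met the wire.
- **Disagreement:** at the tip, the fitted hook position was about 4 mm off sideways from what I felt. I corrected this by force and a picture.
- **Not measured:** I did not re-check the comb or the bystanders at the end. The comb was still in the holder after the lift, and I felt no contact with anything else on the way.

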